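# Strip the drilling jig and book its pins in on the counting scale

## Task

The drilling jig is finished with: count its locating pins back in. On the keypad terminal press ON, then ZERO while the scale's pan is still empty; draw every pin straight up out of its bush without dragging the jig about, and put them all in the pan. Then key in their item number, 68, and press ENTER, key in how many pins there are and press ENTER again - one key at a time, fully down, and no other keys - leaving the jig, the jar and the roll of tape where they are.

Things in the scene. Friction and masses are not known exactly. Their poses are not given: they have to be found in the camera images.
- jig: Drilling jig: aluminium bar 60 x 222 x 36 mm standing loose on the bench (about 1.5 kg), dark fence strip along its far side. Origin at the centre of its underside, z up, y along its length. Five guide bushes (bore 13 mm, right through) on the centre line x = 0 at y = -88, -44, 0, 44, 88 mm.
- pan_floor (a point): Centre of the floor of the scale's load pan, a shallow steel tray on a low grey scale fixed to the bench, about 56 mm above the bench. Inner floor 158 (x) x 198 (y) mm, walls 4 mm thick standing 10 mm above the floor, open above; z up; the axes turn with the scale.
- pan (a joint): How far the load pan has sunk under its load, m: 0 empty, about 1.2 mm for each pin that lies in it (0.0036 for three, 0.0048 for four, 0.0060 for five). Sprung, stop at 8 mm.
- terminal: Grey cordless keypad terminal, 206 x 128 mm, 28 mm high in front, 56 behind, loose (0.9 kg). Origin in the middle of its underside, z up, x to its far edge with the display, y to its left. Face rises 8 degrees to the far side. Key rows from the far side, left to right: 7 8 9 / 4 5 6 / 1 2 3 / ZERO 0 ENTER, 33 mm pitch, keys 21 mm wide, 8 mm proud; round ON key at the right of the display.
- varnish_jar: Bystander: glass jar with a wire bail, 74 x 84 x 113 mm, behind the work. Origin at its underside.
- masking_tape: Bystander: roll of masking tape lying flat, 82 mm across, 24 mm high. Origin at its underside.
- pin_1_mid (a point): Mid-length of steel locating pin 1 (may be absent), 0.13 kg, 70 mm long; z runs along it to the head. Round shank 12 mm thick, 32 mm long, from the foot 35 mm below this point to 3 mm below it; above, hexagon head 20 mm across flats, 38 mm high. At the start it stands in a bush of the jig, head resting on the jig's top, the shank wholly in the close bush (0.5 mm play all round).
- pin_2_mid (a point): Mid-length of steel locating pin 2 (may be absent), 0.13 kg, 70 mm long; z runs along it to the head. Round shank 12 mm thick, 32 mm long, from the foot 35 mm below this point to 3 mm below it; above, hexagon head 20 mm across flats, 38 mm high. At the start it stands in a bush of the jig, head resting on the jig's top, the shank wholly in the close bush (0.5 mm play all round).
- pin_3_mid (a point): Mid-length of steel locating pin 3 (may be absent), 0.13 kg, 70 mm long; z runs along it to the head. Round shank 12 mm thick, 32 mm long, from the foot 35 mm below this point to 3 mm below it; above, hexagon head 20 mm across flats, 38 mm high. At the start it stands in a bush of the jig, head resting on the jig's top, the shank wholly in the close bush (0.5 mm play all round).
- pin_4_mid (a point): Mid-length of steel locating pin 4 (may be absent), 0.13 kg, 70 mm long; z runs along it to the head. Round shank 12 mm thick, 32 mm long, from the foot 35 mm below this point to 3 mm below it; above, hexagon head 20 mm across flats, 38 mm high. At the start it stands in a bush of the jig, head resting on the jig's top, the shank wholly in the close bush (0.5 mm play all round).
- pin_5_mid (a point): Mid-length of steel locating pin 5 (may be absent), 0.13 kg, 70 mm long; z runs along it to the head. Round shank 12 mm thick, 32 mm long, from the foot 35 mm below this point to 3 mm below it; above, hexagon head 20 mm across flats, 38 mm high. At the start it stands in a bush of the jig, head resting on the jig's top, the shank wholly in the close bush (0.5 mm play all round).
- key_0 (a joint): Travel of the 0 key, m: 0 up, 0.004 fully down, pressed beyond 0.0025. Sprung: gives at 1.5 N, fully down at 5 N; pressing straight down works. The centre of its top lies at (-68, 0, 40) mm in the terminal's frame.
- key_1 (a joint): Travel of the 1 key, m: 0 up, 0.004 fully down, pressed beyond 0.0025. Sprung: gives at 1.5 N, fully down at 5 N; pressing straight down works. The centre of its top lies at (-35, 33, 44) mm in the terminal's frame.
- key_2 (a joint): Travel of the 2 key, m: 0 up, 0.004 fully down, pressed beyond 0.0025. Sprung: gives at 1.5 N, fully down at 5 N; pressing straight down works. The centre of its top lies at (-35, 0, 44) mm in the terminal's frame.
- key_3 (a joint): Travel of the 3 key, m: 0 up, 0.004 fully down, pressed beyond 0.0025. Sprung: gives at 1.5 N, fully down at 5 N; pressing straight down works. The centre of its top lies at (-35, -33, 44) mm in the terminal's frame.
- key_4 (a joint): Travel of the 4 key, m: 0 up, 0.004 fully down, pressed beyond 0.0025. Sprung: gives at 1.5 N, fully down at 5 N; pressing straight down works. The centre of its top lies at (-3, 33, 49) mm in the terminal's frame.
- key_5 (a joint): Travel of the 5 key, m: 0 up, 0.004 fully down, pressed beyond 0.0025. Sprung: gives at 1.5 N, fully down at 5 N; pressing straight down works. The centre of its top lies at (-3, 0, 49) mm in the terminal's frame.
- key_6 (a joint): Travel of the 6 key, m: 0 up, 0.004 fully down, pressed beyond 0.0025. Sprung: gives at 1.5 N, fully down at 5 N; pressing straight down works. The centre of its top lies at (-3, -33, 49) mm in the terminal's frame.
- key_7 (a joint): Travel of the 7 key, m: 0 up, 0.004 fully down, pressed beyond 0.0025. Sprung: gives at 1.5 N, fully down at 5 N; pressing straight down works. The centre of its top lies at (30, 33, 53) mm in the terminal's frame.
- key_8 (a joint): Travel of the 8 key, m: 0 up, 0.004 fully down, pressed beyond 0.0025. Sprung: gives at 1.5 N, fully down at 5 N; pressing straight down works. The centre of its top lies at (30, 0, 53) mm in the terminal's frame.
- key_9 (a joint): Travel of the 9 key, m: 0 up, 0.004 fully down, pressed beyond 0.0025. Sprung: gives at 1.5 N, fully down at 5 N; pressing straight down works. The centre of its top lies at (30, -33, 53) mm in the terminal's frame.
- key_on (a joint): Travel of the ON key (the only round key, apart from the rest beside the display, power symbol), m: 0 up, 0.004 fully down, pressed beyond 0.0025. Sprung: gives at 1.5 N, fully down at 5 N; pressing straight down works. The centre of its top lies at (79, -40, 60) mm in the terminal's frame.
- key_zero (a joint): Travel of the ZERO key (bottom row, left: a small 0 between two arrows), m: 0 up, 0.004 fully down, pressed beyond 0.0025. Sprung: gives at 1.5 N, fully down at 5 N; pressing straight down works. The centre of its top lies at (-68, 33, 40) mm in the terminal's frame.
- key_enter (a joint): Travel of the ENTER key (bottom row, right: bent arrow), m: 0 up, 0.004 fully down, pressed beyond 0.0025. Sprung: gives at 1.5 N, fully down at 5 N; pressing straight down works. The centre of its top lies at (-68, -33, 40) mm in the terminal's frame.

How it is judged:
On the way, in this order (a step that is already met when the one before it is completed fails the run):
1. The ON key is pressed, alone, the pan still empty (value of joint key_on above 0.0025 m and value of joint each of key_0, key_1, key_2, key_3, key_4, key_5, key_6, key_7, key_8, key_9, key_zero, key_enter below 0.0015 m and value of joint pan below 0.0004 m), for 0.1 s.
2. The ZERO key is pressed, alone, the pan still empty (value of joint key_zero above 0.0025 m and value of joint each of key_0, key_1, key_2, key_3, key_4, key_5, key_6, key_7, key_8, key_9, key_on, key_enter below 0.0015 m and value of joint pan below 0.0004 m), for 0.1 s.
3. Every pin lies or stands in the pan, let go and at rest (x of pin_1_mid in the frame of pan_floor between -0.07 and 0.07 m and y of pin_1_mid in the frame of pan_floor between -0.092 and 0.092 m and z of pin_1_mid in the frame of pan_floor between 0.003 and 0.042 m and contact force between the fingers and pin_1 below 0.1 N and linear speed of each of pin_1, pin_2, pin_3, pin_4, pin_5 below 0.02 m/s and x of pin_2_mid in the frame of pan_floor between -0.07 and 0.07 m and y of pin_2_mid in the frame of pan_floor between -0.092 and 0.092 m and z of pin_2_mid in the frame of pan_floor between 0.003 and 0.042 m and contact force between the fingers and pin_2 below 0.1 N and x of pin_3_mid in the frame of pan_floor between -0.07 and 0.07 m and y of pin_3_mid in the frame of pan_floor between -0.092 and 0.092 m and z of pin_3_mid in the frame of pan_floor between 0.003 and 0.042 m and contact force between the fingers and pin_3 below 0.1 N and x of pin_4_mid in the frame of pan_floor between -0.07 and 0.07 m and y of pin_4_mid in the frame of pan_floor between -0.092 and 0.092 m and z of pin_4_mid in the frame of pan_floor between 0.003 and 0.042 m and contact force between the fingers and pin_4 below 0.1 N and x of pin_5_mid in the frame of pan_floor between -0.07 and 0.07 m and y of pin_5_mid in the frame of pan_floor between -0.092 and 0.092 m and z of pin_5_mid in the frame of pan_floor between 0.003 and 0.042 m and contact force between the fingers and pin_5 below 0.1 N), for 0.3 s.
4. Key 6 is pressed, alone (all of step 3 and value of joint key_6 above 0.0025 m and value of joint each of key_0, key_1, key_2, key_3, key_4, key_5, key_7, key_8, key_9, key_on, key_zero, key_enter below 0.0015 m), for 0.1 s.
5. Key 8 is pressed, alone (all of step 3 and value of joint key_8 above 0.0025 m and value of joint each of key_0, key_1, key_2, key_3, key_4, key_5, key_6, key_7, key_9, key_on, key_zero, key_enter below 0.0015 m), for 0.1 s.
6. ENTER is pressed after the item number, alone (all of step 3 and value of joint key_enter above 0.0025 m and value of joint each of key_0, key_1, key_2, key_3, key_4, key_5, key_6, key_7, key_8, key_9, key_on, key_zero below 0.0015 m), for 0.1 s.
7. The digit key of the number of pins is pressed, alone (all of step 3 and ((value of joint pan between 0.0031 and 0.0041 m and value of joint key_3 above 0.0025 m and value of joint each of key_0, key_1, key_2, key_4, key_5, key_6, key_7, key_8, key_9, key_on, key_zero, key_enter below 0.0015 m) or (value of joint pan between 0.0043 and 0.0053 m and value of joint key_4 above 0.0025 m and value of joint each of key_0, key_1, key_2, key_3, key_5, key_6, key_7, key_8, key_9, key_on, key_zero, key_enter below 0.0015 m) or (value of joint pan between 0.0055 and 0.0065 m and value of joint key_5 above 0.0025 m and value of joint each of key_0, key_1, key_2, key_3, key_4, key_6, key_7, key_8, key_9, key_on, key_zero, key_enter below 0.0015 m))), for 0.1 s.
8. ENTER is pressed again, alone (all of step 6), for 0.1 s.
At the end, for the whole second after the job is handed in: Every pin is at rest in the scale's pan (its middle at least 7 mm inside the pan's walls), untouched; all keys are up; the jig stands flat within 30 mm of where it was, the terminal stands flat on the bench, the jar and the tape are within 30 mm of where they were (all of step 3 and (value of joint pan between 0.0031 and 0.0041 m or value of joint pan between 0.0043 and 0.0053 m or value of joint pan between 0.0055 and 0.0065 m) and value of joint each of key_0, key_1, key_2, key_3, key_4, key_5, key_6, key_7, key_8, key_9, key_on, key_zero, key_enter below 0.001 m and angle between each of jig, terminal's own z axis and vertical below 0.05 rad and distance of each of jig, varnish_jar, masking_tape from where it was at the start of the episode below 0.03 m and height (world z) of each of jig, terminal below 0.005 m and height (world z) of terminal above -0.005 m).
It fails at once if A key that is no part of the entry (0, 1, 2, 7 or 9) is pressed (value of joint any of key_0, key_1, key_2, key_7, key_9 above 0.0025 m).
It fails at once if Digit 3, 4 or 5 is keyed while the pan holds another number of pins ((value of joint key_3 above 0.0025 m and not (value of joint pan between 0.0031 and 0.0041 m)) or (value of joint key_4 above 0.0025 m and not (value of joint pan between 0.0043 and 0.0053 m)) or (value of joint key_5 above 0.0025 m and not (value of joint pan between 0.0055 and 0.0065 m))).
It fails at once if ON or ZERO is pressed with pins in the pan (value of joint any of key_on, key_zero above 0.0025 m and value of joint pan above 0.0008 m).
It fails at once if The jig is dragged or lifted more than 30 mm (distance of jig from where it was at the start of the episode above 0.03 m).
It fails at once if The jar or the tape is shoved more than 30 mm (distance of any of varnish_jar, masking_tape from where it was at the start of the episode above 0.03 m).
Of pin_1, pin_2, pin_3, pin_4, pin_5 only 3 to 5 are there at a start; the rules pass over those that are not, and their reading is None.
At some moment in a run one of terminal may be knocked a few centimetres aside while the robot is not near it.
Once in a run the grip may slacken for a moment while it holds something.
It also fails if it takes over 210 s, if anything falls off the work surface, if the arm or the gripper's body presses on something with over 40 N, if the wrist force passes 120 N, or if a joint passes its speed limit or range.

## Robot

A 6-joint arm with a two-finger parallel gripper is mounted at the origin on a cart in front of the work surface, level with it; the furniture and walls round the work are solid. World frame = base frame: x ahead of the robot, y to its left, z up, the work surface at z = 0. Lengths are in m, angles in rad, forces in N, time in s.
With the tool pointing down it reaches from about 0.275 to 1 m from the base axis. Payload 8.4 kg.
Tool frame: the origin (TCP) lies midway between the tips of the shut fingers; the grasp point (between the pads) lies 19 mm behind it (env.tcp_to_grasp is the distance from the TCP to the grasp point, in m); z points along the fingers, y is the line along which they close (so a half turn about z gives the same grasp; the last joint's range is limited). The gripper opens to 85 mm and grips with 20 to 120 N. Pads are 22 mm wide; open, the fingers measure 114 mm over their backs; the gripper's body (76 mm by 85 mm) begins 54 mm behind the grasp point. The pads swing forward as they close: fully open they stand 13 mm farther back than shut.
Start: joints at [-1.144, 0.353, 1.633, -0, 1.155, -0.002], TCP at [0.26, -0.568, 0.231] pointing down, gripper open.
Joint ranges: [-2.63, 2.63], [-0.92, 2.1], [0.06, 2.66], [-1.3, 4.44], [0, 2.69], [-3.02, 3.02]. Speed limits (rad/s): [2.22, 2.22, 2.79, 3.14, 3.14, 3.14].

## Interface

Orientations are given as a rotation vector (axis times angle).
In Python, from workcell import env gives the robot as it stands.
- The arm moves only by the shell command python3 -m creep 'ROWS' [FORCE]. ROWS is JSON, a list of rows, each a list of 7 numbers: the turn, a rotation vector about the tool's x, y, z in rad, then the shift along the tool's x, y, z in m, then the finger opening in m, from 0 to 0.0854. In form: [[rx, ry, rz, dx, dy, dz, jaw], ...]. A call has 1 to 20 rows; each row is the pose to reach, as a shift and turn from the pose commanded when the call began, along the tool's axes at that moment; what a row does not reach only later rows make up. A row lasts 1/12 s, in which the tool goes at most 41.7 mm and 7.16 degrees, less where a joint would pass 70% of its speed; a pose out of reach is approached as far as the arm can. A call with a gripper value outside its range is refused whole. The fingers move at their own pace and stop on an object; FORCE is the grip in N (left out, the last holds). Time passes only in rows, so rows that repeat a pose let the fingers close. It gives the time, the measured TCP pose, the force, the opening and the grip force at its end, in the units of the state.
- env.get_obs(): the state, without advancing time (a new reading comes with each control period).
- env.capture(name): name is "scene" or "top" or "wrist"; returns a dict with "img" (384x512x3 uint8, red, green, blue), "fx", "fy", "cx", "cy" (pixels), "position" and "orientation" of the camera in the world. Camera axes: x right, y up, looking along -z (the intrinsics and any distortion apply to the point x, -y, -z); pixel columns grow to the right and rows downward; lengths in m; the calibration is good to about 2 mm. A picture is of the moment at which its call begins. There is no depth.
- env.sign_off(): hands the job in; it is judged then, once.
The state is a dict: "clock": time; "q": joint angles; "joint_velocities": joint speeds; "tau": joint torques, N m; "position": TCP position; "tcp_rot": TCP orientation; "force": force on the tool from outside, world axes, zero at the start; "wrist_torque": the same for the moment, N m; "opening": finger opening in m; "grasp_force": force on a finger pad.
Only numpy, scipy, OpenCV 4.12 (cv2) and the standard library are available. Lean on these libraries where they do the work, as an engineer would, in place of code of your own. Each camera call takes 0.05 s, during which the arm holds its last target. There are 200 camera calls.

## Working session

There is one attempt and no reset: what is moved stays moved. The work goes in short steps, Python scripts to look and compute and a shell command to move; the robot and the scene stay as the last step left them, time stands still between calls to the robot, and variables do not carry over. Pictures are saved under pics/ and viewed, at most 14 in all, crops included, and the job is handed in when it is done.

```bash
mkdir -p pics; ls; cat > h.py <<'E'
import numpy as np,cv2
from scipy.spatial.transform import Rotation as R
from workcell import env
def rotm(o):
    o=np.array(o,float)
    return o if o.shape==(3,3) else R.from_rotvec(o).as_matrix() if o.size==3 else R.from_quat(o).as_matrix()
def cap(n,f=None):
    c=env.capture(n)
    if f: cv2.imwrite('pics/'+f,c['img'][:,:,::-1])
    return c
def ray(c,u,v):
    d=np.array([(u-c['cx'])/c['fx'],-(v-c['cy'])/c['fy'],-1.])
    return np.array(c['position']),rotm(c['orientation'])@d
def onz(c,u,v,z):
    p,d=ray(c,u,v); return p+d*(z-p[2])/d[2]
def proj(c,P):
    q=rotm(c['orientation']).T@(np.array(P)-c['position'])
    return c['cx']+c['fx']*q[0]/-q[2], c['cy']+c['fy']*q[1]/q[2]
E
python3 - <<'E'
from h import *
import pickle
for n in("scene","top"):
    c=cap(n,n+'0.png'); pickle.dump(c,open(n+'.pkl','wb'))
    print({k:v for k,v in c.items() if k!='img'})
print(env.get_obs())
E
```

```text
pics
{'fx': 409.828892584724, 'fy': 409.828892584724, 'cx': 254.91181913534552, 'cy': 191.33353972657025, 'position': array([-0.19768799,  0.62254612,  0.77101844]), 'orientation': array([ 0.51147181, -1.05818497, -2.06828435])}
{'fx': 450.26239519188607, 'fy': 450.26239519188607, 'cx': 259.6609542513324, 'cy': 188.69408912348456, 'position': array([ 0.30707976, -0.00543436,  1.35752756]), 'orientation': array([ 0.14740559, -0.15067419, -1.57644211])}
{'clock': 0.1, 'q': array([-1.14439104e+00,  3.53598966e-01,  1.63403533e+00,  1.30052143e-05,
        1.15522114e+00, -2.38291837e-03]), 'joint_velocities': array([ 0.00031122, -0.00132868, -0.00299526, -0.0001442 ,  0.00014729,
       -0.00086641]), 'tau': array([ 3.24362572e-04, -6.06358838e+01, -3.42820895e+01,  3.03530487e-05,
        4.05726722e-03,  2.36360222e-05]), 'position': array([ 0.25969477, -0.56802911,  0.23063468]), 'tcp_rot': array([-3.06846044e+00, -6.68119684e-01,  3.98972668e-04]), 'force': array([-0.41715871,  0.85609916,  0.71125267]), 'wrist_torque': array([-0.0416056 ,  0.05941897,  0.00694188]), 'grasp_force': 0.0, 'opening': 0.08546461485074561}
```

View pics/top0.png

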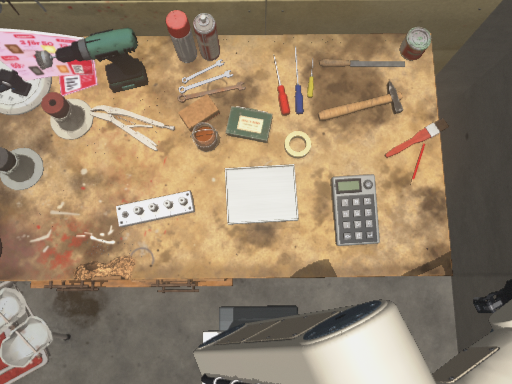

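View pics/scene0.png

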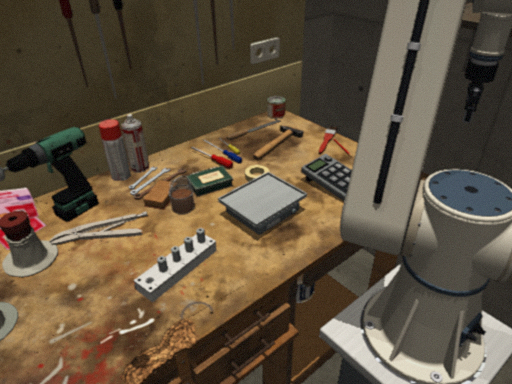

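The top view shows the jig at about (155,208) with pins in four bushes and the left one seemingly empty. The pan is at (262,194), the terminal at (355,210), the tape at (298,144) and the jar at (205,136).

```bash
python3 - <<'E'
from h import *
import pickle
c=pickle.load(open('top.pkl','rb'));im=c['img'][:,:,::-1]
a=cv2.resize(im[180:235,105:205],None,fx=4,fy=4,interpolation=2)
b=cv2.resize(im[160:255,325:390],None,fx=4,fy=4,interpolation=2)
s=pickle.load(open('scene.pkl','rb'))['img'][:,:,::-1]
d=cv2.resize(s[220:300,125:225],None,fx=4,fy=4,interpolation=2)
o=np.zeros((600,680,3),np.uint8); o[:220,:400]=a;o[:380,410:670]=b;o[225:545,:400]=d
cv2.imwrite('pics/z.png',o)
hsv=cv2.cvtColor(im,cv2.COLOR_BGR2HSV)
m=((hsv[...,1]<40)&(hsv[...,2]>120)).astype(np.uint8)
m[:160]=0;m[260:]=0
m[:,420:]=0
for k in cv2.findContours(m,0,2)[0]:
    if cv2.contourArea(k)>300: print('light',cv2.contourArea(k),cv2.minAreaRect(k))
m=((hsv[...,1]<60)&(hsv[...,2]<140)).astype(np.uint8);m[:160]=0;m[255:]=0;m[:,:320]=0;m[:,400:]=0
m=cv2.morphologyEx(m,3,np.ones((7,7)))
for k in cv2.findContours(m,0,2)[0]:
    if cv2.contourArea(k)>300: print('dark',cv2.contourArea(k),cv2.minAreaRect(k))
E
```

```text
light 1536.0 ((154.37176513671875, 208.3873291015625), (21.305768966674805, 76.77815246582031), 78.17850494384766)
light 2788.5 ((355.5146789550781, 209.69117736816406), (69.10354614257812, 42.18307876586914), 85.60128784179688)
light 3809.5 ((260.7879638671875, 193.89483642578125), (56.37314224243164, 70.525146484375), 86.633544921875)
light 461.5 ((21.0, 174.5), (29.0, 42.0), 90.0)
dark 2564.5 ((354.0411682128906, 210.53530883789062), (68.25988006591797, 41.10932922363281), 85.60128784179688)
```

View pics/z.png

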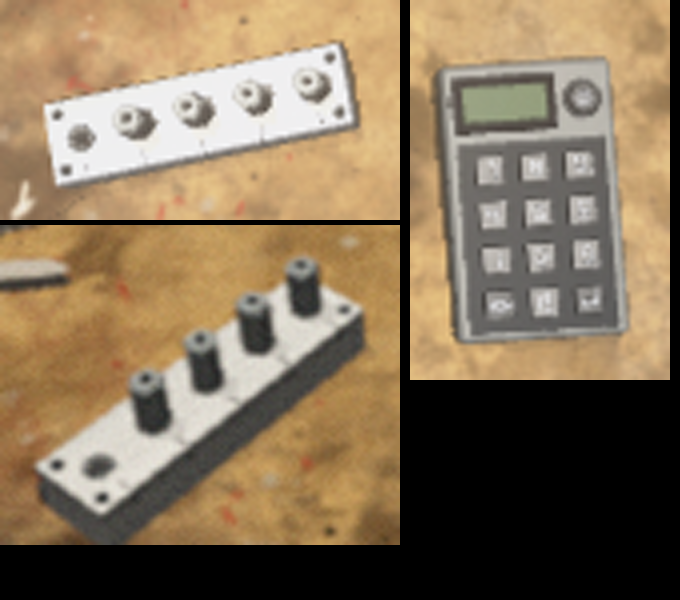

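Four pins stand in the jig (crop tops at about (130,120), (190,107), (252,96), (312,84)), and the leftmost bush is empty. All 13 keys are readable in the terminal crop.

```bash
cat >> h.py <<'E'
KEYS={'7':(30,33,53),'8':(30,0,53),'9':(30,-33,53),'4':(-3,33,49),'5':(-3,0,49),'6':(-3,-33,49),'1':(-35,33,44),'2':(-35,0,44),'3':(-35,-33,44),'zero':(-68,33,40),'0':(-68,0,40),'enter':(-68,-33,40),'on':(79,-40,60)}
def fit2(A,B): # B = R A + t (2d)
    A=np.array(A);B=np.array(B);a=(A-A.mean(0))@[1,1j];b=(B-B.mean(0))@[1,1j]
    th=np.angle((np.conj(a)*b).sum());M=np.array([[np.cos(th),-np.sin(th)],[np.sin(th),np.cos(th)]])
    t=B.mean(0)-M@A.mean(0); return th,t,np.linalg.norm(A@M.T+t-B,axis=1)
def show(P,name=''):  # tool-frame shift from present TCP to world P
    o=env.get_obs();print(name,np.round(rotm(o['tcp_rot']).T@(np.array(P)-o['position']),4))
E
python3 - <<'E'
from h import *
import pickle
c=pickle.load(open('top.pkl','rb'))
px={'7':(491,170),'8':(535,168),'9':(579,165),'4':(494,215),'5':(539,212),'6':(583,210),'1':(497,261),'2':(542,258),'3':(586,255),'zero':(499,305),'0':(544,302),'enter':(589,300),'on':(581,97)}
A=[];B=[]
for k,(x,y) in px.items():
    A.append(np.array(KEYS[k][:2])/1e3); B.append(onz(c,325+(x-410+.5)/4-.5,160+y/4-.4,KEYS[k][2]/1e3)[:2])
th,t,e=fit2(A,B);print('terminal',th,t,e.max())
for k in('on','zero','6','8','enter','4'):
    M=R.from_euler('z',th).as_matrix();print(k,M@np.array(KEYS[k])/1e3+[*t,0])
for x,y in((312,82),(252,95),(193,108),(132,121)):
    print('pin',onz(c,105+x/4,180+y/4,.072))
print('hole',onz(c,105+80/4,180+138/4,.036))
for k in cv2.boxPoints(((260.8,193.9),(56.37,70.5),86.6)): print('pan',onz(c,*k,.066))
print('pan c',onz(c,260.8,193.9,.063),'jig',[onz(c,*k,.036) for k in cv2.boxPoints(((154.37,208.4),(21.3,76.8),78.2))])
E
```

```text
terminal 0.05378465212925205 [ 0.48605141 -0.29268898] 0.0019374656633124646
on [ 0.56708752 -0.3283842   0.06      ]
zero [ 0.41637571 -0.26339229  0.04      ]
6 [ 0.48482979 -0.32580254  0.049     ]
8 [ 0.51600803 -0.29107622  0.053     ]
enter [ 0.41992378 -0.32929685  0.04      ]
4 [ 0.48128171 -0.25989797  0.049     ]
pin [0.52128506 0.2126025  0.072     ]
pin [0.5122384  0.25571069 0.072     ]
pin [0.50320948 0.29797665 0.072     ]
pin [0.49422145 0.34156316 0.072     ]
hole [0.48719762 0.38917717 0.036     ]
pan [0.6184725 0.0950748 0.066    ]
pan [ 0.62894021 -0.11262362  0.066     ]
pan [ 0.46193081 -0.11801731  0.066     ]
pan [0.45203073 0.08478777 0.066     ]
pan c [ 0.5398813 -0.0126585  0.063    ] jig [array([0.51344914, 0.42117641, 0.036     ]), array([0.55847223, 0.19912898, 0.036     ]), array([0.49551554, 0.18508833, 0.036     ]), array([0.45131093, 0.40529237, 0.036     ])]
```

```bash
python3 - <<'E'
from h import *
show([.50,-.31,.22],'hover')
E
```

```text
hover [ 0.3258 -0.1347  0.0108]
```

```bash
python3 -m creep '[[0,0,0.1,0.04,-0.016,0.001,0.04],[0,0,0.2,0.08,-0.033,0.003,0],[0,0,0.3,0.12,-0.05,0.004,0],[0,0,0.375,0.16,-0.066,0.005,0],[0,0,0.375,0.2,-0.083,0.007,0],[0,0,0.375,0.24,-0.1,0.008,0],[0,0,0.375,0.28,-0.116,0.01,0],[0,0,0.375,0.31,-0.128,0.01,0],[0,0,0.375,0.326,-0.135,0.011,0],[0,0,0.375,0.326,-0.135,0.011,0],[0,0,0.375,0.326,-0.135,0.011,0],[0,0,0.375,0.326,-0.135,0.011,0]]' 60
python3 - <<'E'
from h import *
import pickle
c=cap('wrist','w1.png');pickle.dump(c,open('w1.pkl','wb'));print({k:v for k,v in c.items() if k!='img'})
o=env.get_obs();print(o['position'],rotm(o['tcp_rot']).round(3))
print({k:np.round(proj(c,R.from_euler('z',.0538).apply(np.array(KEYS[k])/1e3)+[.48605,-.29269,0])) for k in KEYS})
E
```

```text
clock: 1.1
position: [0.4996, -0.3104, 0.22]
tcp_rot: [-3.14, -0.085, 0.001]
force: [-0.1, 0.0, -0.9]
opening: -0.0001
grasp_force: 0.0
{'fx': 267.8999227364083, 'fy': 267.8999227364083, 'cx': 253.9689057693089, 'cy': 194.0372426921456, 'position': array([ 0.5755929 , -0.30807285,  0.36335096]), 'orientation': array([-0.23968431,  0.22575426, -1.50470194])}
[ 0.49940143 -0.31083539  0.22008969] [[ 0.999  0.053 -0.001]
 [ 0.053 -0.999 -0.   ]
 [-0.001  0.    -1.   ]]
{'7': array([208., 164.]), '8': array([237., 164.]), '9': array([265., 164.]), '4': array([210., 190.]), '5': array([237., 190.]), '6': array([264., 190.]), '1': array([212., 213.]), '2': array([238., 213.]), '3': array([264., 213.]), 'zero': array([214., 235.]), '0': array([239., 235.]), 'enter': array([263., 235.]), 'on': array([272., 121.])}
```

View pics/w1.png

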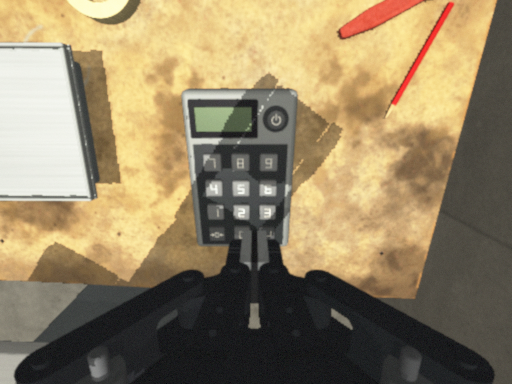

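The wrist view shows the terminal with ON at (275,119), 7 at (211,162), 9 at (268,162) and 3 at (266,212). That is within 3 mm of the prediction, and I'll use the average.

```bash
python3 -m creep '[[0,0,0,0.03,0.01,0.035,0],[0,0,0,0.06,0.02,0.07,0],[0,0,0,0.0675,0.0225,0.11,0],[0,0,0,0.0675,0.0225,0.14,0],[0,0,0,0.0675,0.0225,0.155,0],[0,0,0,0.0675,0.0225,0.155,0],[0,0,0,0.0675,0.0225,0.155,0]]'
python3 -m creep '[[0,0,0,0,0,0.004,0],[0,0,0,0,0,0.006,0],[0,0,0,0,0,0.008,0],[0,0,0,0,0,0.008,0]]'
```

```text
clock: 1.73
position: [0.5676, -0.3299, 0.0648]
tcp_rot: [-3.14, -0.082, 0.003]
force: [1.2, -0.2, 0.9]
opening: 0.0002
grasp_force: 0.0
clock: 2.07
position: [0.5698, -0.3299, 0.0588]
tcp_rot: [3.138, 0.084, 0.004]
force: [0.5, -2.5, 3.2]
opening: -0.0003
grasp_force: 1.8
```

```bash
python3 -m creep '[[0,0,0,0,0,0.0015,0],[0,0,0,0,0,0.003,0],[0,0,0,0,0,0.003,0],[0,0,0,0,0,0.003,0],[0,0,0,0,0,0.003,0]]'
```

```text
clock: 2.48
position: [0.5701, -0.33, 0.0569]
tcp_rot: [3.138, 0.085, 0.005]
force: [-2.8, -2.9, 17.0]
opening: -0.0001
grasp_force: 8.6
```

```bash
python3 -m creep '[[0,0,0,0,0,-0.02,0],[0,0,0,0,0,-0.04,0],[0,0,0,-0.036,-0.018,-0.04,0],[0,0,0,-0.072,-0.036,-0.04,0],[0,0,0,-0.108,-0.054,-0.04,0],[0,0,0,-0.1464,-0.0729,-0.04,0],[0,0,0,-0.1464,-0.0729,-0.02,0],[0,0,0,-0.1464,-0.0729,0.004,0],[0,0,0,-0.1464,-0.0729,0.007,0],[0,0,0,-0.1464,-0.0729,0.007,0]]'
python3 - <<'E'
from h import *
c=cap('wrist','w2.png')
E
```

```text
clock: 3.32
position: [0.4178, -0.2633, 0.0465]
tcp_rot: [-3.139, -0.084, 0.004]
force: [-0.1, -0.2, 0.3]
opening: -0.0003
grasp_force: 0.0
```

View pics/w2.png

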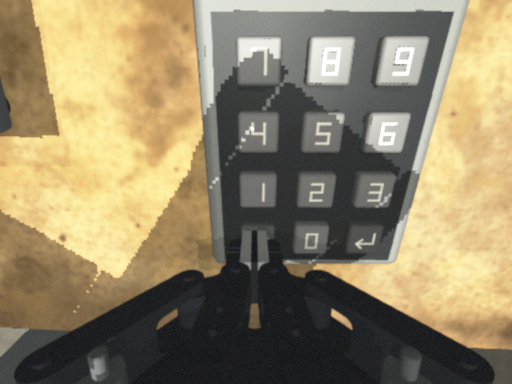

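The fingers are centred over the ZERO key at (255,240), clear of 0 at (311,240) and 1 at (258,188).

```bash
python3 -m creep '[[0,0,0,0,0,0.005,0],[0,0,0,0,0,0.009,0],[0,0,0,0,0,0.0125,0],[0,0,0,0,0,0.0125,0],[0,0,0,0,0,0.0125,0],[0,0,0,0,0,0.0125,0]]'; python3 - <<'E'
from h import *
M=lambda P:show(P)
M([.48,.2,.25])
E
```

```text
clock: 3.87
position: [0.4205, -0.2647, 0.0364]
tcp_rot: [3.139, 0.084, 0.005]
force: [-0.1, 3.0, 17.3]
opening: -0.0002
grasp_force: 8.9
 [ 0.085  -0.4605 -0.2141]
```

```bash
python3 -m creep '[[0,0,0,0,0,-0.03,0],[0,0,0,0,0,-0.07,0],[0,0,0,0,0,-0.11,0.04],[0,0,0,0.01,-0.03,-0.14,0.06],[0,0,-0.1,0.02,-0.065,-0.166,0.06],[0,0,-0.22,0.03,-0.1,-0.166,0.06],[0,0,-0.34,0.04,-0.14,-0.166,0.06],[0,0,-0.46,0.05,-0.18,-0.166,0.06],[0,0,-0.58,0.06,-0.22,-0.166,0.06],[0,0,-0.7,0.07,-0.26,-0.166,0.06],[0,0,-0.82,0.08,-0.3,-0.166,0.06],[0,0,-0.94,0.09,-0.34,-0.166,0.06],[0,0,-1.06,0.1,-0.375,-0.166,0.06],[0,0,-1.18,0.11,-0.41,-0.166,0.06],[0,0,-1.3,0.12,-0.44,-0.166,0.06],[0,0,-1.42,0.128,-0.472,-0.166,0.06],[0,0,-1.54,0.128,-0.472,-0.166,0.06],[0,0,-1.66,0.128,-0.472,-0.166,0.06],[0,0,-1.719,0.128,-0.472,-0.166,0.06],[0,0,-1.719,0.128,-0.472,-0.166,0.06]]'
python3 -m creep '[[0,0,0,0,0,0,0.06],[0,0,0,0,0,0,0.06]]'
python3 - <<'E'
from h import *
import pickle
c=cap('wrist','w3.png');pickle.dump(c,open('w3.pkl','wb'));print(env.get_obs()['q'].round(2))
print([np.round(proj(c,p)) for p in([.5213,.2126,.074],[.5122,.2557,.074],[.5032,.298,.074],[.4942,.3416,.074],[.487,.389,.036])])
E
```

```text
clock: 5.53
position: [0.521, 0.2145, 0.2006]
tcp_rot: [-1.982, -2.437, 0.001]
force: [0.0, 0.2, 0.1]
opening: 0.06
grasp_force: 0.0
clock: 5.7
position: [0.5211, 0.2141, 0.2008]
tcp_rot: [-1.989, -2.432, 0.0]
force: [0.5, -0.3, -0.2]
opening: 0.0598
grasp_force: 0.0
[0.39 0.29 1.8  0.   1.05 0.19]
[array([253., 186.]), array([253., 143.]), array([252.,  97.]), array([252.,  45.]), array([255.,  -0.])]
```

View pics/w3.png

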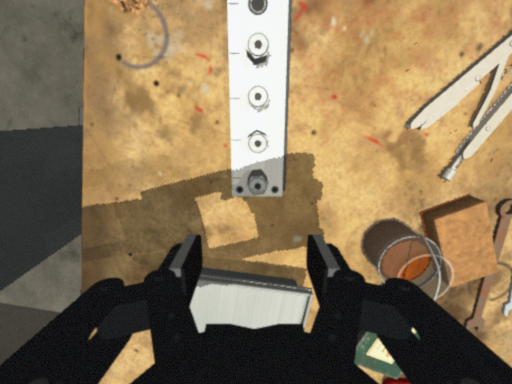

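The four pin heads are at about (258,181), (258,141), (258,97) and (258,44), with the empty bush at (258,4). The jig is parallel to the image's vertical, and the finger centre is about 4 px left of the pins.

```bash
python3 - <<'E'
from h import *
import pickle
c=pickle.load(open('w3.pkl','rb'))
g=cv2.cvtColor(c['img'],cv2.COLOR_RGB2GRAY)
o=env.get_obs()
for u,v in((258,181),(258,141),(258,97),(258,44)):
    P=onz(c,u,v,.074);print(P.round(4));show(P,'tool')
cv2.imwrite('pics/w3z.png',cv2.resize(c['img'][0:200,210:310,::-1],None,fx=3,fy=3,interpolation=2))
f=np.array(o['position'])-0.012*np.array([0,0,-1]);print(proj(c,f))
E
```

```text
[0.5251 0.2189 0.074 ]
tool [0.004  0.0049 0.1268]
[0.5168 0.2591 0.074 ]
tool [0.045  0.0047 0.1268]
[0.5085 0.2994 0.074 ]
tool [0.0862 0.0045 0.1268]
[0.4994 0.3434 0.074 ]
tool [0.1311 0.0043 0.1268]
(np.float64(252.67297750887485), np.float64(250.74195341633742))
```

View pics/w3z.png

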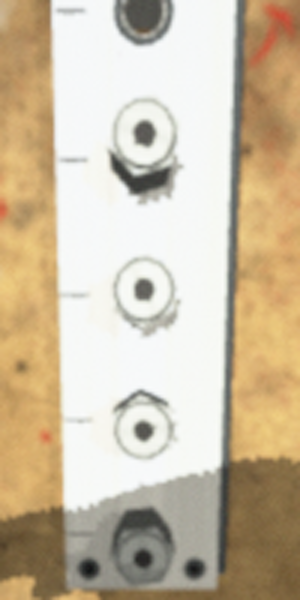

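```bash
python3 -m creep '[[0,0,0.12,-0.001,0.004,0.03,0.045],[0,0,0.24,-0.001,0.004,0.06,0.045],[0,0,0.36,-0.001,0.004,0.09,0.045],[0,0,0.48,-0.001,0.004,0.11,0.045],[0,0,0.52,-0.001,0.004,0.12,0.045],[0,0,0.52,-0.001,0.004,0.12,0.045]]' 60
python3 - <<'E'
from h import *
import pickle
c=cap('wrist','w4.png');pickle.dump(c,open('w4.pkl','wb'))
E
```

```text
clock: 6.25
position: [0.5236, 0.2131, 0.0783]
tcp_rot: [-2.547, -1.837, 0.007]
force: [-0.6, 0.3, -0.0]
opening: 0.045
grasp_force: 0.0
```

View pics/w4.png

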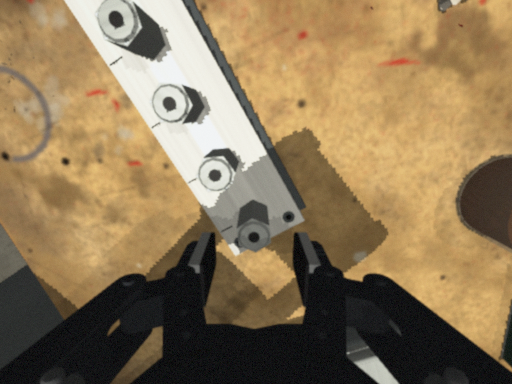

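```bash
python3 - <<'E'
from h import *
import pickle
c=pickle.load(open('w4.pkl','rb'))
for u,v in((254,237),(215,175),(170,104),(118,20)): P=onz(c,u,v,.074);print(P.round(4));show(P)
E
python3 -m creep '[[0,0,0,0,0,0.02,0.045],[0,0,0,0,0,0.035,0.045],[0,0,0,0,0,0.035,0.015],[0,0,0,0,0,0.035,0.01],[0,0,0,0,0,0.035,0.01],[0,0,0,0,0,0.035,0.01],[0,0,0,0,0,0.035,0.01],[0,0,0,0,0,0.035,0.01]]' 60
```

```text
[0.5254 0.2134 0.074 ]
 [0.0002 0.0009 0.0058]
[0.5167 0.2569 0.074 ]
 [ 0.0388 -0.021   0.0058]
[0.508  0.2999 0.074 ]
 [ 0.0768 -0.0427  0.0057]
[0.4997 0.3429 0.074 ]
 [ 0.1152 -0.064   0.0057]
clock: 6.97
position: [0.525, 0.2143, 0.0468]
tcp_rot: [-2.545, -1.841, -0.0]
force: [-5.1, 2.3, 3.0]
opening: 0.0189
grasp_force: 59.2
```

```bash
python3 -m creep '[[0,0,0,0,0,-0.01,0.01],[0,0,0,0,0,-0.025,0.01],[0,0,0,0,0,-0.045,0.01],[0,0,0,0,0,-0.07,0.01],[0,0,0,0,0,-0.1,0.01],[0,0,0,0,0,-0.12,0.01],[0,0,0,0,0,-0.12,0.01],[0,0,0,0,0,-0.12,0.01]]' 80
python3 - <<'E'
from h import *
import pickle
c=cap('scene','s1.png');t=cap('top','t1.png')
a=cv2.resize(c['img'][180:330,100:360,::-1],(780,450));cv2.imwrite('pics/s1z.png',a)
for P in([.50,.05,.17],[.54,-.0126,.06]): show(P)
E
```

```text
clock: 7.63
position: [0.5267, 0.2143, 0.168]
tcp_rot: [2.544, 1.841, 0.007]
force: [-0.6, 0.3, -0.8]
opening: 0.0186
grasp_force: 78.3
 [-0.1633  0.0274 -0.0045]
 [-0.2103  0.085   0.1056]
```

View pics/s1z.png

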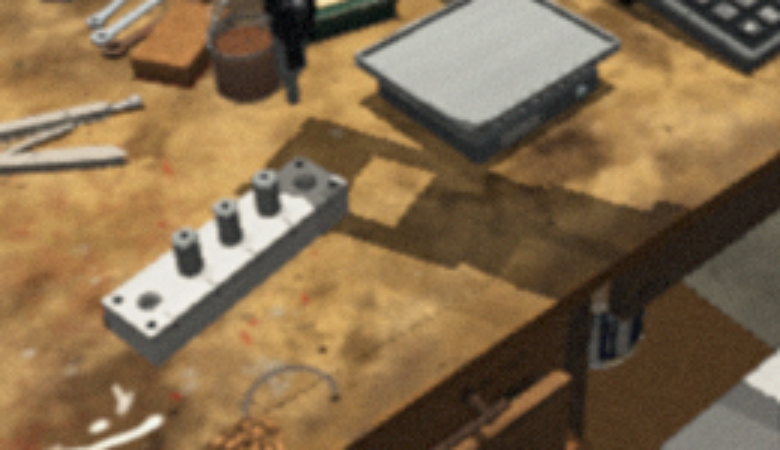

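Pin 1 is out and hanging in the gripper. The jig still stands at crop (225,260) with three pins. Next I carry it to the far end of the pan.

```bash
python3 -m creep '[[0,0,-0.05,-0.015,0.006,0,0.01],[0,0,-0.15,-0.045,0.018,0,0.01],[0,0,-0.25,-0.08,0.032,0,0.01],[0,0,-0.35,-0.115,0.046,0,0.01],[0,0,-0.375,-0.15,0.06,0,0.01],[0,0,-0.375,-0.185,0.073,0,0.01],[0,0,-0.375,-0.22,0.087,0,0.01],[0,0,-0.375,-0.248,0.099,0,0.01],[0,0,-0.375,-0.267,0.106,0,0.01],[0,0,-0.375,-0.267,0.106,0,0.01],[0,0,-0.375,-0.267,0.106,0.02,0.01],[0,0,-0.375,-0.267,0.106,0.045,0.01],[0,0,-0.375,-0.267,0.106,0.062,0.01],[0,0,-0.375,-0.267,0.106,0.062,0.01],[0,0,-0.375,-0.267,0.106,0.062,0.01]]'
```

```text
clock: 8.98
position: [0.5412, -0.0722, 0.1024]
tcp_rot: [-2.155, -2.282, 0.003]
force: [-1.0, -1.0, -0.5]
opening: 0.0182
grasp_force: 78.6
```

```bash
python3 -m creep '[[0,0,0,0,0,0.001,0.01],[0,0,0,0,0,0.002,0.01],[0,0,0,0,0,0.003,0.01],[0,0,0,0,0,0.003,0.01]]'; python3 -c "
from h import *
cap('wrist','w5.png')"
```

```text
clock: 9.32
position: [0.5429, -0.0727, 0.1014]
tcp_rot: [2.157, 2.283, 0.001]
force: [0.3, -0.2, -1.9]
opening: 0.0185
grasp_force: 78.6
```

View pics/w5.png

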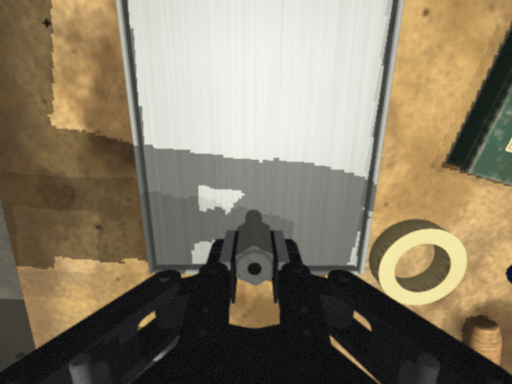

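The pin hangs between the fingers at (254,265). Its foot at (253,218) is about 36 mm inside the pan's near wall and laterally centred.

```bash
python3 -m creep '[[0,0,0,0,0,0.001,0.01],[0,0,0,0,0,0.002,0.01],[0,0,0,0,0,0.003,0.01],[0,0,0,0,0,0.003,0.01]]'; python3 -m creep '[[0,0,0,0,0,0.001,0.01],[0,0,0,0,0,0.001,0.01],[0,0,0,0,0,0.001,0.01]]'
```

```text
clock: 9.7
position: [0.5426, -0.0728, 0.0977]
tcp_rot: [2.157, 2.284, 0.0]
force: [-0.1, -0.7, 0.3]
opening: 0.0186
grasp_force: 78.7
clock: 9.95
position: [0.5427, -0.0728, 0.0969]
tcp_rot: [2.157, 2.284, 0.0]
force: [0.8, 0.1, 0.6]
opening: 0.0182
grasp_force: 78.8
```

```bash
python3 -m creep '[[0,0,0,0,0,0,0.022],[0,0,0,0,0,0,0.026],[0,0,0,0,0,0,0.03],[0,0,0,0,0,0,0.036],[0,0,0,0,0,0,0.042],[0,0,0,0,0,-0.02,0.045],[0,0,0,0,0,-0.05,0.045],[0,0,0,0,0,-0.08,0.045],[0,0,0,0,0,-0.1,0.045],[0,0,0,0,0,-0.1,0.045]]' 60
python3 - <<'E'
from h import *
import pickle
c=cap('wrist','w6.png')
show([.5167,.2569,.19]);print(env.get_obs()['tcp_rot'])
E
```

```text
clock: 10.78
position: [0.545, -0.0731, 0.2013]
tcp_rot: [2.153, 2.28, 0.006]
force: [0.7, -0.5, 0.0]
opening: 0.0449
grasp_force: 0.0
 [ 0.3309 -0.0084  0.0087]
[2.1546852  2.28117798 0.00414594]
```

View pics/w6.png

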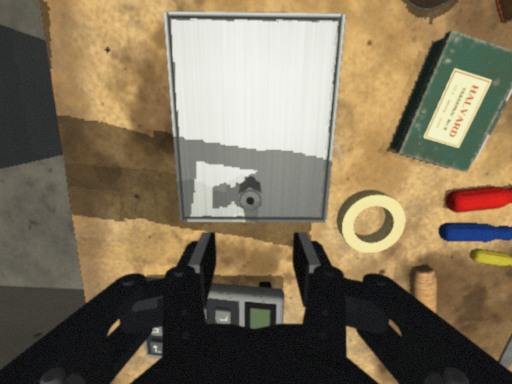

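Pin 1 stands alone in the pan at (250,195), well inside the walls. Next is pin 2.

```bash
python3 -m creep '[[0,0,-0.05,0.03,0,0,0.045],[0,0,-0.1,0.07,-0.002,0,0.045],[0,0,-0.145,0.11,-0.003,0,0.045],[0,0,-0.145,0.15,-0.004,0,0.045],[0,0,-0.145,0.19,-0.005,0,0.045],[0,0,-0.145,0.23,-0.006,0,0.045],[0,0,-0.145,0.27,-0.007,0,0.045],[0,0,-0.145,0.305,-0.008,0,0.045],[0,0,-0.145,0.331,-0.0085,0,0.045],[0,0,-0.145,0.331,-0.0085,0.04,0.045],[0,0,-0.145,0.331,-0.0085,0.08,0.045],[0,0,-0.145,0.331,-0.0085,0.11,0.045],[0,0,-0.145,0.331,-0.0085,0.11,0.045],[0,0,-0.145,0.331,-0.0085,0.11,0.045]]'
python3 - <<'E'
from h import *
import pickle
c=cap('wrist','w7.png');pickle.dump(c,open('w7.pkl','wb'))
show([.5167,.2569,.046])
g=c['img'][:,:,::-1]
k=cv2.HoughCircles(cv2.GaussianBlur(cv2.cvtColor(g,6),(3,3),0),3,1,15,param1=120,param2=14,minRadius=6,maxRadius=26)
k=[x for x in k[0] if 225<x[0]<290 and x[1]<260] if k is not None else []
print(np.round(k,1)); 
for x in k: show(onz(c,x[0],x[1],.074))
E
```

```text
clock: 12.0
position: [0.5134, 0.2564, 0.0848]
tcp_rot: [-1.985, -2.433, 0.007]
force: [-0.3, 0.3, 0.8]
opening: 0.0452
grasp_force: 0.0
 [-0.0005  0.0017  0.0408]
[[257.5 158.5  18.1]
 [258.5 232.5  16. ]
 [262.5  84.5  19.9]
 [259.5  11.5  10.3]
 [258.5  99.5   9.3]]
 [0.0467 0.001  0.0128]
 [-0.0002  0.0018  0.0128]
 [0.0864 0.0035 0.0128]
 [0.1202 0.0017 0.0128]
 [0.0789 0.0014 0.0128]
```

```bash
python3 -m creep '[[0,0,0,0,0.0017,0.02,0.045],[0,0,0,0,0.0017,0.039,0.045],[0,0,0,0,0.0017,0.039,0.03],[0,0,0,0,0.0017,0.039,0.01],[0,0,0,0,0.0017,0.039,0.01],[0,0,0,0,0.0017,0.039,0.01],[0,0,0,0,0.0017,0.039,0.01],[0,0,0,0,0.0017,0.039,0.01]]' 80
python3 -m creep '[[0,0,0,0,0,-0.01,0.01],[0,0,0,0,0,-0.025,0.01],[0,0,0,0,0,-0.045,0.01],[0,0,0,0,0,-0.07,0.01],[0,0,0,0,0,-0.1,0.01],[0,0,0,0,0,-0.125,0.01],[0,0,0,0,0,-0.125,0.01],[0,0,0,0,0,-0.125,0.01]]' 80
python3 - <<'E'
from h import *
show([.5405,-.0326,.1035]);print(env.get_obs()['position'])
E
```

```text
clock: 12.72
position: [0.5171, 0.2577, 0.0494]
tcp_rot: [1.986, 2.434, 0.001]
force: [-4.5, -1.0, 7.8]
opening: 0.0183
grasp_force: 79.2
clock: 13.38
position: [0.5184, 0.2583, 0.1755]
tcp_rot: [1.985, 2.432, 0.008]
force: [0.2, -0.7, -2.4]
opening: 0.0187
grasp_force: 78.3
 [-0.2895 -0.0371  0.0714]
[0.51837806 0.25826606 0.17552158]
```

```bash
python3 -m creep '[[0,0,0.03,-0.015,-0.002,0,0.01],[0,0,0.08,-0.045,-0.006,0,0.01],[0,0,0.145,-0.08,-0.01,0,0.01],[0,0,0.145,-0.115,-0.015,0,0.01],[0,0,0.145,-0.15,-0.02,0,0.01],[0,0,0.145,-0.185,-0.025,0,0.01],[0,0,0.145,-0.22,-0.029,0,0.01],[0,0,0.145,-0.25,-0.033,0,0.01],[0,0,0.145,-0.275,-0.036,0,0.01],[0,0,0.145,-0.2895,-0.037,0,0.01],[0,0,0.145,-0.2895,-0.037,0.02,0.01],[0,0,0.145,-0.2895,-0.037,0.045,0.01],[0,0,0.145,-0.2895,-0.037,0.06,0.01],[0,0,0.145,-0.2895,-0.037,0.068,0.01],[0,0,0.145,-0.2895,-0.037,0.07,0.01],[0,0,0.145,-0.2895,-0.037,0.07,0.01]]'
python3 -m creep '[[0,0,0,0,0,0.001,0.01],[0,0,0,0,0,0.001,0.01],[0,0,0,0,0,0.001,0.01]]'
```

```text
clock: 14.72
position: [0.5379, -0.0337, 0.102]
tcp_rot: [-2.157, -2.282, 0.002]
force: [0.1, -0.2, -0.5]
opening: 0.0183
grasp_force: 80.7
clock: 14.97
position: [0.5392, -0.0335, 0.1026]
tcp_rot: [2.156, 2.283, 0.001]
force: [0.2, -0.3, -1.1]
opening: 0.0178
grasp_force: 80.7
```

```bash
python3 -m creep '[[0,0,0,0,0,0.001,0.01],[0,0,0,0,0,0.002,0.01],[0,0,0,0,0,0.002,0.01],[0,0,0,0,0,0.002,0.01]]';python3 -m creep '[[0,0,0,0,0,0.001,0.01],[0,0,0,0,0,0.001,0.01],[0,0,0,0,0,0.001,0.01]]'; python3 -m creep '[[0,0,0,0,0,0.001,0.01],[0,0,0,0,0,0.001,0.01],[0,0,0,0,0,0.001,0.01]]'
```

```text
clock: 15.3
position: [0.5388, -0.0334, 0.0999]
tcp_rot: [2.157, 2.284, 0.0]
force: [1.1, 0.4, 0.2]
opening: 0.0183
grasp_force: 80.7
clock: 15.55
position: [0.5388, -0.0335, 0.0988]
tcp_rot: [2.157, 2.284, 0.0]
force: [0.2, 0.3, -0.0]
opening: 0.0184
grasp_force: 80.9
clock: 15.8
position: [0.5388, -0.0335, 0.0978]
tcp_rot: [2.157, 2.284, 0.0]
force: [-0.2, 0.5, 1.4]
opening: 0.0182
grasp_force: 81.0
```

```bash
python3 -m creep '[[0,0,0,0,0,0,0.022],[0,0,0,0,0,0,0.026],[0,0,0,0,0,0,0.03],[0,0,0,0,0,0,0.036],[0,0,0,0,0,0,0.042],[0,0,0,0,0,-0.02,0.045],[0,0,0,0,0,-0.05,0.045],[0,0,0,0,0,-0.08,0.045],[0,0,0,0,0,-0.1,0.045],[0,0,0,0,0,-0.1,0.045],[0,0,0,0,0,-0.1,0.045]]' 60
python3 - <<'E'
from h import *
c=cap('wrist','w8.png');print(env.get_obs()['position'])
print(proj(c,[.545,-.0727,.126]),proj(c,[.5395,-.0335,.126]))
show([.508,.2999,.09])
E
```

```text
clock: 16.72
position: [0.5394, -0.0335, 0.1989]
tcp_rot: [2.156, 2.282, 0.003]
force: [0.8, 0.1, -0.2]
opening: 0.045
grasp_force: 0.0
[ 0.53846649 -0.03344749  0.19764941]
(np.float64(256.4879244539787), np.float64(243.05584202048817)) (np.float64(252.7869897088969), np.float64(201.29870813371548))
 [ 0.3345 -0.0115  0.1076]
```

View pics/w8.png

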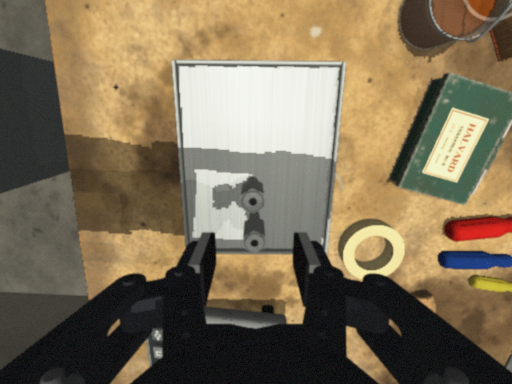

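Pins 1 and 2 both stand in the pan, at (254,243) and (253,201), right where I projected them. On to pin 3.

```bash
python3 -m creep '[[0,0,-0.05,0.03,-0.001,0,0.045],[0,0,-0.1,0.07,-0.002,0,0.045],[0,0,-0.145,0.11,-0.003,0,0.045],[0,0,-0.145,0.15,-0.004,0,0.045],[0,0,-0.145,0.19,-0.006,0,0.045],[0,0,-0.145,0.23,-0.008,0,0.045],[0,0,-0.145,0.27,-0.009,0,0.045],[0,0,-0.145,0.305,-0.01,0,0.045],[0,0,-0.145,0.3345,-0.0115,0,0.045],[0,0,-0.145,0.3345,-0.0115,0.04,0.045],[0,0,-0.145,0.3345,-0.0115,0.08,0.045],[0,0,-0.145,0.3345,-0.0115,0.107,0.045],[0,0,-0.145,0.3345,-0.0115,0.107,0.045],[0,0,-0.145,0.3345,-0.0115,0.107,0.045],[0,0,-0.145,0.3345,-0.0115,0.107,0.045]]'
python3 - <<'E'
from h import *
c=cap('wrist','w9.png')
show([.508,.2999,.046])
g=c['img'][:,:,::-1]
k=cv2.HoughCircles(cv2.GaussianBlur(cv2.cvtColor(g,6),(3,3),0),3,1,15,param1=120,param2=14,minRadius=6,maxRadius=26)
k=[x for x in k[0] if 225<x[0]<290 and x[1]<260] if k is not None else []
for x in k: print(np.round(x,1));show(onz(c,x[0],x[1],.074))
E
```

```text
clock: 18.02
position: [0.5086, 0.3, 0.0914]
tcp_rot: [1.986, 2.434, 0.0]
force: [0.9, 0.4, 0.2]
opening: 0.0452
grasp_force: 0.0
 [-0.0002 -0.0013  0.0463]
[250.5 160.5  15. ]
 [ 0.0445 -0.0021  0.0183]
[251.5 226.5  14.5]
 [ 0.0011 -0.0016  0.0183]
[252.5  86.5  13.2]
 [ 0.0862 -0.0008  0.0183]
[251.5 257.5  11. ]
 [-0.0217 -0.0016  0.0183]
[283.5  64.5   6.2]
 [0.0974 0.0162 0.0184]
```

```bash
python3 -m creep '[[0,0,0,0,-0.0015,0.02,0.045],[0,0,0,0,-0.0015,0.044,0.045],[0,0,0,0,-0.0015,0.044,0.03],[0,0,0,0,-0.0015,0.044,0.01],[0,0,0,0,-0.0015,0.044,0.01],[0,0,0,0,-0.0015,0.044,0.01],[0,0,0,0,-0.0015,0.044,0.01],[0,0,0,0,-0.0015,0.044,0.01]]' 80
python3 -m creep '[[0,0,0,0,0,-0.01,0.01],[0,0,0,0,0,-0.025,0.01],[0,0,0,0,0,-0.045,0.01],[0,0,0,0,0,-0.07,0.01],[0,0,0,0,0,-0.1,0.01],[0,0,0,0,0,-0.125,0.01],[0,0,0,0,0,-0.125,0.01],[0,0,0,0,0,-0.125,0.01]]' 80
python3 - <<'E'
from h import *
show([.539,.0073,.1035]);print(env.get_obs()['position'])
E
```

```text
clock: 18.73
position: [0.5074, 0.3, 0.0481]
tcp_rot: [1.986, 2.434, 0.003]
force: [-1.3, -1.1, 5.8]
opening: 0.0182
grasp_force: 79.1
clock: 19.4
position: [0.5075, 0.3001, 0.174]
tcp_rot: [1.985, 2.433, 0.006]
force: [-0.6, -1.0, -0.8]
opening: 0.0186
grasp_force: 78.9
 [-0.2932 -0.0281  0.07  ]
[0.50747991 0.30007473 0.17396279]
```

```bash
python3 -m creep '[[0,0,0.03,-0.015,-0.002,0,0.01],[0,0,0.08,-0.045,-0.005,0,0.01],[0,0,0.145,-0.08,-0.008,0,0.01],[0,0,0.145,-0.115,-0.011,0,0.01],[0,0,0.145,-0.15,-0.015,0,0.01],[0,0,0.145,-0.185,-0.018,0,0.01],[0,0,0.145,-0.22,-0.021,0,0.01],[0,0,0.145,-0.25,-0.024,0,0.01],[0,0,0.145,-0.278,-0.027,0,0.01],[0,0,0.145,-0.293,-0.028,0,0.01],[0,0,0.145,-0.293,-0.028,0.02,0.01],[0,0,0.145,-0.293,-0.028,0.045,0.01],[0,0,0.145,-0.293,-0.028,0.06,0.01],[0,0,0.145,-0.293,-0.028,0.068,0.01],[0,0,0.145,-0.293,-0.028,0.071,0.01],[0,0,0.145,-0.293,-0.028,0.072,0.01]]'
python3 -m creep '[[0,0,0,0,0,0.001,0.01],[0,0,0,0,0,0.001,0.01],[0,0,0,0,0,0.001,0.01]]'
python3 -m creep '[[0,0,0,0,0,0.001,0.01],[0,0,0,0,0,0.002,0.01],[0,0,0,0,0,0.002,0.01],[0,0,0,0,0,0.002,0.01]]'
```

```text
clock: 20.73
position: [0.5372, 0.0066, 0.0989]
tcp_rot: [-2.157, -2.282, 0.002]
force: [0.4, -0.2, -1.2]
opening: 0.0184
grasp_force: 78.9
clock: 20.98
position: [0.5385, 0.0069, 0.0995]
tcp_rot: [2.156, 2.283, 0.001]
force: [-0.2, 0.5, -1.3]
opening: 0.0187
grasp_force: 78.9
clock: 21.32
position: [0.5383, 0.0069, 0.097]
tcp_rot: [2.157, 2.284, 0.001]
force: [0.5, 0.5, -0.6]
opening: 0.0183
grasp_force: 79.0
```

```bash
python3 -m creep '[[0,0,0,0,0,0.001,0.01],[0,0,0,0,0,0.0015,0.01],[0,0,0,0,0,0.0015,0.01],[0,0,0,0,0,0.0015,0.01]]'
```

```text
clock: 21.65
position: [0.5382, 0.0069, 0.0954]
tcp_rot: [2.157, 2.284, 0.001]
force: [0.6, 1.3, 0.8]
opening: 0.0185
grasp_force: 79.1
```

```bash
python3 -m creep '[[0,0,0,0,0,0,0.022],[0,0,0,0,0,0,0.026],[0,0,0,0,0,0,0.03],[0,0,0,0,0,0,0.036],[0,0,0,0,0,0,0.042],[0,0,0,0,0,-0.02,0.045],[0,0,0,0,0,-0.05,0.045],[0,0,0,0,0,-0.08,0.045],[0,0,0,0,0,-0.1,0.045],[0,0,0,0,0,-0.1,0.045],[0,0,0,0,0,-0.1,0.045]]' 60
python3 - <<'E'
from h import *
c=cap('wrist','w10.png');show([.4997,.3429,.09])
for x in([.5395,-.0335,.126],[.539,.007,.124]):print(proj(c,x))
g=c['img'][:,:,::-1]
k=cv2.HoughCircles(cv2.GaussianBlur(cv2.cvtColor(g,6),(3,3),0),3,1,15,param1=120,param2=14,minRadius=6,maxRadius=20)
print([x.round(1) for x in k[0] if 200<x[0]<300 and x[1]<265])
E
```

```text
clock: 22.57
position: [0.5387, 0.0069, 0.1964]
tcp_rot: [2.156, 2.282, 0.003]
force: [-0.3, 0.4, -0.3]
opening: 0.0448
grasp_force: 0.0
 [ 0.3376 -0.0189  0.1051]
(np.float64(251.01017153971452), np.float64(245.3406465868893))
(np.float64(252.99719900853665), np.float64(201.3988555649554))
[array([253.5, 201.5,  10. ], dtype=float32), array([250.5, 246.5,  10.6], dtype=float32)]
```

Circles are found at the projected tops of pins 2 and 3, so both stand. On to pin 4.

```bash
python3 -m creep '[[0,0,-0.05,0.03,-0.002,0,0.045],[0,0,-0.1,0.07,-0.004,0,0.045],[0,0,-0.145,0.11,-0.006,0,0.045],[0,0,-0.145,0.15,-0.008,0,0.045],[0,0,-0.145,0.19,-0.011,0,0.045],[0,0,-0.145,0.23,-0.013,0,0.045],[0,0,-0.145,0.27,-0.015,0,0.045],[0,0,-0.145,0.31,-0.017,0,0.045],[0,0,-0.145,0.3376,-0.019,0,0.045],[0,0,-0.145,0.3376,-0.019,0.04,0.045],[0,0,-0.145,0.3376,-0.019,0.08,0.045],[0,0,-0.145,0.3376,-0.019,0.105,0.045],[0,0,-0.145,0.3376,-0.019,0.105,0.045],[0,0,-0.145,0.3376,-0.019,0.105,0.045],[0,0,-0.145,0.3376,-0.019,0.105,0.045]]'
python3 - <<'E'
from h import *
c=cap('wrist','w11.png')
show([.4997,.3429,.046])
g=c['img'][:,:,::-1]
k=cv2.HoughCircles(cv2.GaussianBlur(cv2.cvtColor(g,6),(3,3),0),3,1,15,param1=120,param2=14,minRadius=6,maxRadius=26)
k=[x for x in k[0] if 225<x[0]<290 and x[1]<260] if k is not None else []
for x in k: print(np.round(x,1));show(onz(c,x[0],x[1],.074))
E
```

```text
clock: 23.87
position: [0.5003, 0.343, 0.0909]
tcp_rot: [1.986, 2.434, 0.0]
force: [-0.0, 0.0, 0.1]
opening: 0.0448
grasp_force: 0.0
 [-0.0002 -0.0013  0.0458]
[251.5 151.5  13.7]
 [ 0.05   -0.0014  0.0178]
[250.5 226.5  15.1]
 [ 0.0013 -0.0022  0.0178]
[252.5 257.5  11.1]
 [-0.0215 -0.0009  0.0178]
[281.5 132.5   6.6]
 [0.061  0.0162 0.0179]
```

```bash
python3 -m creep '[[0,0,0,0,-0.0017,0.02,0.045],[0,0,0,0,-0.0017,0.044,0.045],[0,0,0,0,-0.0017,0.044,0.03],[0,0,0,0,-0.0017,0.044,0.01],[0,0,0,0,-0.0017,0.044,0.01],[0,0,0,0,-0.0017,0.044,0.01],[0,0,0,0,-0.0017,0.044,0.01],[0,0,0,0,-0.0017,0.044,0.01]]' 80
python3 -m creep '[[0,0,0,0,0,-0.01,0.01],[0,0,0,0,0,-0.025,0.01],[0,0,0,0,0,-0.045,0.01],[0,0,0,0,0,-0.07,0.01],[0,0,0,0,0,-0.1,0.01],[0,0,0,0,0,-0.125,0.01],[0,0,0,0,0,-0.125,0.01],[0,0,0,0,0,-0.125,0.01]]' 80
python3 - <<'E'
from h import *
show([.537,.0473,.1035]);print(env.get_obs()['position'])
E
```

```text
clock: 24.58
position: [0.4987, 0.3429, 0.0474]
tcp_rot: [1.986, 2.434, 0.003]
force: [-0.2, -1.6, 4.0]
opening: 0.019
grasp_force: 78.8
clock: 25.25
position: [0.4991, 0.3433, 0.1737]
tcp_rot: [1.985, 2.433, 0.006]
force: [-0.5, 0.2, -2.5]
opening: 0.0192
grasp_force: 78.7
 [-0.2977 -0.0225  0.0696]
[0.49910529 0.34325446 0.17368469]
```

```bash
python3 -m creep '[[0,0,0.03,-0.015,-0.001,0,0.01],[0,0,0.08,-0.045,-0.003,0,0.01],[0,0,0.145,-0.08,-0.006,0,0.01],[0,0,0.145,-0.115,-0.009,0,0.01],[0,0,0.145,-0.15,-0.011,0,0.01],[0,0,0.145,-0.185,-0.014,0,0.01],[0,0,0.145,-0.22,-0.017,0,0.01],[0,0,0.145,-0.25,-0.019,0,0.01],[0,0,0.145,-0.28,-0.021,0,0.01],[0,0,0.145,-0.2977,-0.0225,0,0.01],[0,0,0.145,-0.2977,-0.0225,0.02,0.01],[0,0,0.145,-0.2977,-0.0225,0.045,0.01],[0,0,0.145,-0.2977,-0.0225,0.06,0.01],[0,0,0.145,-0.2977,-0.0225,0.07,0.01],[0,0,0.145,-0.2977,-0.0225,0.074,0.01],[0,0,0.145,-0.2977,-0.0225,0.075,0.01]]'
python3 -m creep '[[0,0,0,0,0,0.001,0.01],[0,0,0,0,0,0.001,0.01],[0,0,0,0,0,0.001,0.01]]'
python3 -m creep '[[0,0,0,0,0,0.001,0.01],[0,0,0,0,0,0.001,0.01],[0,0,0,0,0,0.001,0.01],[0,0,0,0,0,0.001,0.01]]'
```

```text
clock: 26.58
position: [0.5348, 0.046, 0.0951]
tcp_rot: [-2.157, -2.282, 0.003]
force: [-0.1, -0.3, 0.1]
opening: 0.0193
grasp_force: 78.8
clock: 26.83
position: [0.5364, 0.0465, 0.0961]
tcp_rot: [2.156, 2.283, 0.002]
force: [-0.7, 0.1, -1.1]
opening: 0.0193
grasp_force: 78.8
clock: 27.17
position: [0.5362, 0.0464, 0.0946]
tcp_rot: [2.157, 2.283, 0.001]
force: [1.4, 0.4, 0.2]
opening: 0.0192
grasp_force: 78.8
```

```bash
python3 -m creep '[[0,0,0,0,0,0.001,0.01],[0,0,0,0,0,0.0012,0.01],[0,0,0,0,0,0.0012,0.01],[0,0,0,0,0,0.0012,0.01]]'
python3 -m creep '[[0,0,0,0,0,0,0.022],[0,0,0,0,0,0,0.026],[0,0,0,0,0,0,0.03],[0,0,0,0,0,0,0.036],[0,0,0,0,0,0,0.042],[0,0,0,0,0,-0.02,0.045],[0,0,0,0,0,-0.05,0.045],[0,0,0,0,0,-0.08,0.045],[0,0,0,0,0,-0.115,0.045],[0,0,0,0,0,-0.13,0.045],[0,0,0,0,0,-0.13,0.045]]' 60
python3 - <<'E'
from h import *
import pickle
c=cap('wrist','w12.png')
t=cap('top');pickle.dump(t,open('top2.pkl','wb'))
for x in([.5395,-.0335,.124],[.539,.007,.123],[.5365,.0467,.122]):print(proj(c,x))
g=c['img'][:,:,::-1]
k=cv2.HoughCircles(cv2.GaussianBlur(cv2.cvtColor(g,6),(3,3),0),3,1,15,param1=120,param2=14,minRadius=6,maxRadius=20)
print([x.round(1) for x in k[0] if 200<x[0]<300 and x[1]<265])
im=t['img'][:,:,::-1]
o=np.zeros((600,660,3),np.uint8)
o[:300,:390]=cv2.resize(im[150:250,200:330],None,fx=3,fy=3,interpolation=2)
o[:380,400:660]=cv2.resize(im[160:255,325:390],None,fx=4,fy=4,interpolation=2)
o[310:590,:392]=cv2.resize(im[175:245,107:205],None,fx=4,fy=4,interpolation=2)
cv2.imwrite('pics/z2.png',o)
E
```

```text
clock: 27.5
position: [0.5362, 0.0464, 0.0933]
tcp_rot: [2.157, 2.283, 0.001]
force: [1.5, 0.9, 1.1]
opening: 0.0193
grasp_force: 79.0
clock: 28.42
position: [0.538, 0.0465, 0.2272]
tcp_rot: [2.154, 2.281, 0.008]
force: [1.0, -1.2, -0.2]
opening: 0.0446
grasp_force: 0.0
(np.float64(249.4837908137286), np.float64(264.44158770739915))
(np.float64(251.0873821827669), np.float64(228.58844582598485))
(np.float64(250.71481455632107), np.float64(190.39088442566293))
[array([248.5,  20.5,   9.4], dtype=float32), array([252.5, 188.5,   9.6], dtype=float32)]
```

View pics/z2.png

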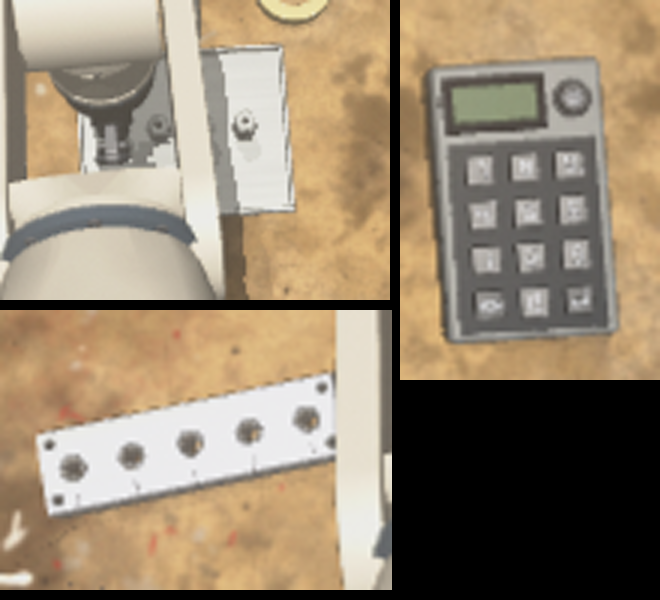

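All five bushes are now empty. Standing pins can be seen in the pan, and the terminal has not moved (ON is still at the same pixel, about (368,184) in the full image). Next I go above key 6.

```bash
python3 -m creep '[[0,0,0.1,-0.03,-0.006,0,0.045],[0,0,0.22,-0.07,-0.014,0,0.045],[0,0,0.34,-0.11,-0.022,0,0.03],[0,0,0.46,-0.15,-0.03,0,0],[0,0,0.58,-0.19,-0.038,0,0],[0,0,0.7,-0.23,-0.046,0,0],[0,0,0.82,-0.27,-0.054,0,0],[0,0,0.94,-0.31,-0.062,0.01,0],[0,0,1.06,-0.345,-0.068,0.02,0],[0,0,1.18,-0.37,-0.073,0.0265,0],[0,0,1.3,-0.37,-0.073,0.0265,0],[0,0,1.42,-0.37,-0.073,0.0265,0],[0,0,1.54,-0.37,-0.073,0.0265,0],[0,0,1.57,-0.37,-0.073,0.0265,0],[0,0,1.57,-0.37,-0.073,0.0265,0],[0,0,1.57,-0.37,-0.073,0.0265,0],[0,0,1.57,-0.37,-0.073,0.0265,0]]' 60
python3 - <<'E'
from h import *
import pickle
c=cap('wrist','w13.png')
print({k:np.round(proj(c,R.from_euler('z',.0538).apply(np.array(KEYS[k])/1e3)+[.4875,-.2943,0])) for k in ('7','8','9','on','6','4')})
show([.4863,-.3274,.056],'6')
t=cap('top')['img'][160:255,325:390]; o=pickle.load(open('top2.pkl','rb'))['img'][160:255,325:390]
print('w1',end=' ')
b=pickle.load(open('w1.pkl','rb'));print({k:np.round(proj(b,R.from_euler('z',.0538).apply(np.array(KEYS[k])/1e3)+[.4875,-.2943,0])) for k in ('7','8','9','on','6','4')})
E
```

```text
clock: 29.93
position: [0.4835, -0.3268, 0.1955]
tcp_rot: [-3.139, -0.093, 0.002]
force: [0.2, 0.9, 0.0]
opening: 0.0001
grasp_force: 0.0
{'7': array([191., 151.]), '8': array([222., 151.]), '9': array([253., 151.]), 'on': array([260., 102.]), '6': array([253., 180.]), '4': array([194., 180.])}
6 [0.0027 0.0007 0.1398]
w1 {'7': array([210., 163.]), '8': array([238., 163.]), '9': array([266., 163.]), 'on': array([273., 119.]), '6': array([266., 189.]), '4': array([212., 189.])}
```

View pics/w13.png

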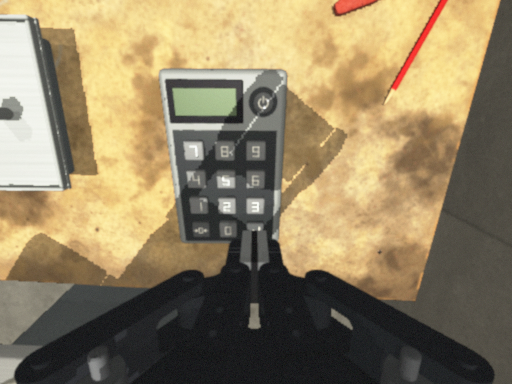

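The terminal is where expected: 7 at (194,150), 9 at (256,151), ON at (264,101), 6 at (255,180). I press 6.

```bash
python3 -m creep '[[0,0,0,0.0027,0.0015,0.04,0],[0,0,0,0.0027,0.0015,0.08,0],[0,0,0,0.0027,0.0015,0.115,0],[0,0,0,0.0027,0.0015,0.137,0],[0,0,0,0.0027,0.0015,0.137,0],[0,0,0,0.0027,0.0015,0.137,0]]'
python3 -c "
from h import *
show([.4863,-.3284,.0425])"
python3 -m creep '[[0,0,0,0,0,0.007,0],[0,0,0,0,0,0.01,0],[0,0,0,0,0,0.012,0],[0,0,0,0,0,0.013,0],[0,0,0,0,0,0.013,0],[0,0,0,0,0,0.013,0]]'
```

```text
clock: 30.53
position: [0.4862, -0.3281, 0.0589]
tcp_rot: [-3.139, -0.092, 0.003]
force: [1.0, 0.1, 1.6]
opening: -0.0002
grasp_force: 0.0
 [0.0001 0.0004 0.0164]
clock: 31.03
position: [0.4878, -0.3291, 0.0476]
tcp_rot: [3.139, 0.091, 0.003]
force: [2.9, -0.7, 3.5]
opening: 0.0001
grasp_force: 1.7
```

```bash
python3 -m creep '[[0,0,0,0,0,0.002,0],[0,0,0,0,0,0.0035,0],[0,0,0,0,0,0.0035,0],[0,0,0,0,0,0.0035,0],[0,0,0,0,0,0.0035,0]]'
```

```text
clock: 31.45
position: [0.4881, -0.3293, 0.0453]
tcp_rot: [3.139, 0.091, 0.004]
force: [-0.7, 2.5, 22.6]
opening: -0.0002
grasp_force: 11.4
```

```bash
python3 -m creep '[[0,0,0,0,0,-0.01,0],[0,0,0,0,0,-0.03,0],[0,0,0,0.017,-0.017,-0.03,0],[0,0,0,0.033,-0.033,-0.03,0],[0,0,0,0.033,-0.033,-0.03,0],[0,0,0,0.033,-0.033,-0.017,0],[0,0,0,0.033,-0.033,-0.011,0],[0,0,0,0.033,-0.033,-0.008,0],[0,0,0,0.033,-0.033,-0.005,0],[0,0,0,0.033,-0.033,-0.004,0],[0,0,0,0.033,-0.033,-0.004,0],[0,0,0,0.033,-0.033,-0.004,0],[0,0,0,0.033,-0.033,-0.004,0]]'
```

```text
clock: 32.53
position: [0.5171, -0.2937, 0.0493]
tcp_rot: [-3.139, -0.089, 0.001]
force: [-8.6, 8.3, 36.4]
opening: 0.0001
grasp_force: 18.7
```

Pressed. Next ENTER, a little lighter.

```bash
python3 -m creep '[[0,0,0,0,0,-0.01,0],[0,0,0,0,0,-0.03,0],[0,0,0,-0.03,0.01,-0.03,0],[0,0,0,-0.065,0.022,-0.03,0],[0,0,0,-0.098,0.033,-0.03,0],[0,0,0,-0.098,0.033,-0.03,0],[0,0,0,-0.098,0.033,-0.015,0],[0,0,0,-0.098,0.033,-0.002,0],[0,0,0,-0.098,0.033,0.004,0],[0,0,0,-0.098,0.033,0.008,0],[0,0,0,-0.098,0.033,0.0105,0],[0,0,0,-0.098,0.033,0.0115,0],[0,0,0,-0.098,0.033,0.0115,0],[0,0,0,-0.098,0.033,0.0115,0],[0,0,0,-0.098,0.033,0.0115,0]]'
```

```text
clock: 33.78
position: [0.421, -0.3321, 0.0363]
tcp_rot: [-3.14, -0.092, 0.003]
force: [-7.4, 0.5, 11.7]
opening: 0.0
grasp_force: 6.3
```

```bash
python3 -m creep '[[0,0,0,0,0,-0.01,0],[0,0,0,0,0,-0.035,0],[0,0,0,0.02,-0.02,-0.04,0],[0,0,0,0.045,-0.045,-0.04,0],[0,0,0,0.065,-0.066,-0.04,0],[0,0,0,0.065,-0.066,-0.04,0],[0,0,0,0.065,-0.066,-0.04,0]]'
python3 - <<'E'
from h import *
c=cap('top')
g=cv2.GaussianBlur(cv2.cvtColor(c['img'],cv2.COLOR_RGB2GRAY),(3,3),0)
for x in([.545,-.0728,.122],[.5395,-.0335,.122],[.539,.007,.122],[.5365,.0467,.122]):
    u,v=map(int,np.round(proj(c,x)));print(u,v,g[v-5:v+6,u-5:u+6].min(),g[v-5:v+6,u-5:u+6].max())
show([.4828,-.2625,.056])
E
```

```text
clock: 34.37
position: [0.4842, -0.2618, 0.0762]
tcp_rot: [3.14, 0.095, 0.001]
force: [-0.9, -0.0, 0.1]
opening: -0.0
grasp_force: 0.0
282 188 133 225
268 190 119 226
254 191 103 224
240 192 103 223
 [-0.0005  0.0001  0.0199]
```

All four pins show up in the pan. I press 4.

```bash
python3 -m creep '[[0,0,0,0,0,0.012,0],[0,0,0,0,0,0.02,0],[0,0,0,0,0,0.026,0],[0,0,0,0,0,0.029,0],[0,0,0,0,0,0.031,0],[0,0,0,0,0,0.0315,0],[0,0,0,0,0,0.0315,0],[0,0,0,0,0,0.0315,0]]'
```

```text
clock: 35.08
position: [0.4824, -0.2631, 0.0451]
tcp_rot: [-3.14, -0.09, 0.001]
force: [-5.6, 2.1, 22.0]
opening: 0.0001
grasp_force: 10.8
```

Pressed. Now ENTER again, then up and away.

```bash
python3 -m creep '[[0,0,0,0,0,-0.01,0],[0,0,0,0,0,-0.03,0],[0,0,0,-0.02,0.02,-0.03,0],[0,0,0,-0.045,0.045,-0.03,0],[0,0,0,-0.065,0.066,-0.03,0],[0,0,0,-0.065,0.066,-0.03,0],[0,0,0,-0.065,0.066,-0.015,0],[0,0,0,-0.065,0.066,-0.005,0],[0,0,0,-0.065,0.066,0.001,0],[0,0,0,-0.065,0.066,0.005,0],[0,0,0,-0.065,0.066,0.0075,0],[0,0,0,-0.065,0.066,0.0085,0],[0,0,0,-0.065,0.066,0.0085,0],[0,0,0,-0.065,0.066,0.0085,0],[0,0,0,-0.065,0.066,0.0085,0]]'
```

```text
clock: 36.33
position: [0.4218, -0.3318, 0.0364]
tcp_rot: [-3.14, -0.092, 0.001]
force: [-4.6, 2.5, 12.7]
opening: 0.0002
grasp_force: 6.4
```

```bash
python3 -m creep '[[0,0,0,0,0,-0.02,0],[0,0,0,0,0,-0.05,0],[0,0,0,0,0,-0.09,0],[0,0,0,0,0,-0.13,0],[0,0,0,0,0,-0.15,0],[0,0,0,0,0,-0.15,0],[0,0,0,0,0,-0.15,0],[0,0,0,0,0,-0.15,0]]'
python3 -c "
from h import *
print(env.sign_off())"
```

```text
clock: 37.0
position: [0.4215, -0.3317, 0.1848]
tcp_rot: [-3.14, -0.091, 0.001]
force: [-1.2, -0.5, -0.6]
opening: -0.0002
grasp_force: 0.0
the job is handed in; nothing more can be done
None
```

I pressed ON and ZERO, moved all four pins from the jig to the scale's pan, keyed 68 ENTER 4 ENTER, and handed the job in at 37 s; the hand-in gave no verdict back.

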